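# Lean the white colour-test panel on the viewing rack

### The job

Take the white colour-test panel out of the storage stand and lean it on the viewing rack: bottom edge down on the rack's base close behind the yellow stop bar, upper part resting back against the steel rail, roughly centred and square to the rack. Set it down gently, without dropping it, let go so that it stays leaning there by itself, and leave the graphite and blue panels standing in their slots.

Things in the scene. Friction and masses are not known exactly. Their poses are not given: they have to be found in the camera images.
- white_panel: Glossy white plastic panel, 170 g, 110 mm wide (y), 150 mm high (z, up), 8 mm thick (x); origin at the centre of its bottom edge. Both faces alike. Starts upright in one of three slots (11 mm wide, 65 mm apart) of a fixed plywood stand: slot floor 10 mm, slot walls 35 mm, panel top 160 mm above the table; about 50 mm free on either side of its upper part.
- graphite_panel: Dark graphite-grey panel, 110 mm wide (y), 150 mm high (z, up), 8 mm thick (x); origin at the centre of its bottom edge. Stands in another slot; stays there.
- blue_panel: Blue panel, 110 mm wide (y), 150 mm high (z, up), 8 mm thick (x); origin at the centre of its bottom edge. Stands in another slot; stays there.
- rack: Fixed steel rack, mm: origin on the table, z up, y along rail and bar. Base top at z 12, x -60 to 70. Yellow stop bar: rear face x 50, 10 high, 190 long. Rail: 12 thick, 186 long, centre x -4, z 112, on struts at its ends. The panel leans, top towards -x, 22 degrees off upright when its foot touches the bar (panel origin x 46, z 13.5; 40 mm of panel above the rail), less if farther behind the bar.

How it is judged:
At the end, for the whole second after the job is handed in: The white panel stands at rest on the rack's base, its bottom edge within about 20 mm of the yellow stop bar on the rail side, leaning back on the rail 11 to 31 degrees from upright, centred on the rack within 30 mm and square to it within 11 degrees (x of white_panel in the frame of rack between 0.026 and 0.056 m and y of white_panel in the frame of rack between -0.03 and 0.03 m and z of white_panel in the frame of rack between 0.006 and 0.019 m and angle between white_panel's own z axis and vertical between 0.19 and 0.54 rad and angle between the y axis of white_panel and the y axis of rack, either way round below 0.2 rad and linear speed of white_panel below 0.02 m/s and angular speed of white_panel below 0.1 rad/s); the robot touches nothing.
It fails at once if the graphite or blue panel is moved more than 30 mm or tipped more than 20 degrees ((distance of graphite_panel from where it was at the start of the episode above 0.03 m or angle between graphite_panel's own z axis and vertical above 0.35 rad) or (distance of blue_panel from where it was at the start of the episode above 0.03 m or angle between blue_panel's own z axis and vertical above 0.35 rad)).
It fails at once if the white panel is dropped (falls faster than 0.6 m/s with no finger on it, a free fall of about 18 mm) (linear speed of white_panel above 0.6 m/s and contact force between the fingers and white_panel below 0.05 N).
It fails at once if the white panel is banged or pressed on the rack with more than 60 N (contact force between white_panel and rack above 60 N).
It also fails if it takes over 42 s, if anything falls off the work surface, if the arm or the gripper's body presses on something with over 40 N, if the wrist force passes 120 N, or if a joint passes its speed limit or range.

### The arm

A 6-joint arm with a two-finger parallel gripper is mounted at the origin on the work surface. World frame = base frame: x ahead of the robot, y to its left, z up, the work surface at z = 0. Lengths are in m, angles in rad, forces in N, time in s.
With the tool pointing down it reaches from about 0.275 to 0.725 m from the base axis. Payload 5.6 kg.
Tool frame: the origin (TCP) lies at the very end of the fingers, on their centre line; the grasp point (between the pads) lies 19 mm behind it; z points along the fingers, x is the direction in which the jaws open and shut, and the axes are right-handed (so a half turn about z gives the same grasp; the last joint's range is limited). The gripper opens to 85 mm and grips with 20 to 120 N. Pads are 22 mm wide; open, the fingers measure 114 mm over their backs; the gripper's body (76 mm by 85 mm) begins 54 mm behind the grasp point. The pads swing forward as they close: fully open they stand 13 mm farther back than shut.
Start: joints at [1.409, 0.255, 0.108, 0, -1.424, -0.285], TCP at [0.238, 0.496, 0.231] pointing down, gripper open.
Joint ranges: [-2.95, 2.95], [-1.21, 1.97], [-1.09, 1.5], [-2.87, 1.71], [-2.94, -0.07], [-3.05, 3.05]. Speed limits (rad/s): [2.57, 2.57, 3.14, 3.14, 3.14, 3.14].

### API

Orientations are given as a unit quaternion [w, x, y, z].
In Python, from rig import env, eyes gives the robot as it stands. The module is installed in compiled form; this text tells all that it offers.
- The arm moves only by the tool move_arm, never from a script. Its argument "increments" is a list of rows, each an object with "grip": the finger opening in mm, from 0 to 85.4; "translation": the shift along the world's x, y, z in mm, a list of three; "rotation": the turn, a rotation vector about the world's x, y, z in units of 6 degrees (1.0 is 6 degrees), a list of three. A call has 1 to 20 rows; each row shifts and turns the commanded pose from where the row before left it; what a row does not reach is not made up. A row lasts 1/10 s, in which the tool goes at most 50 mm and 8.59 degrees, less where a joint would pass 70% of its speed; a pose out of reach is approached as far as the arm can. A call is refused whole if a number of a shift passes 50 or a number of a turn 1, either way. A call with a gripper value outside its range is refused whole. The fingers move at their own pace and stop on an object; "squeeze" is the grip in N (left out, the last holds). Time passes only in rows, so rows that do not move let the fingers close. It gives the time, the measured TCP pose, the force and the opening at its end, in the units of the state.
- env.get_obs(): the state, without advancing time (a new reading comes with each control period).
- eyes.capture(name): name is "side" or "top" or "wrist"; returns a dict with "pixels" (400x640x3 uint8, blue, green, red), "fovy" (degrees; the focal length in pixels is half the picture's height over the tangent of half this angle, whatever the lens; pixels are square), "cx", "cy" (the principal point, pixels), "R" (3x3) and "t" (3): a world point X has camera coordinates R X + t. Camera axes: x right, y down, z forward; pixel columns grow to the right and rows downward; lengths in m; the calibration is good to about 2 mm. A picture is of the moment at which its call begins. There is no depth.
- env.close_job(): hands the job in, once; it reports no verdict.
The state is a dict: "t": time; "joints": joint angles; "joint_vel": joint speeds; "joint_efforts": joint torques, N m; "eef_pos": TCP position; "eef_rot": TCP orientation; "force": force on the tool from outside, world axes, zero at the start; "torque": the same for the moment, N m; "finger_gap": finger opening in m.
Only numpy, scipy, OpenCV 4.12 (cv2) and the standard library are available. Lean on these libraries where they do the work, as an engineer would, in place of code of your own. Each camera call takes 0.05 s, during which the arm holds its last target. There are 200 camera calls.

## Working session

There is one attempt and no reset: what is moved stays moved. The work goes in short steps, Python scripts to look and compute and a tool call to move; the robot and the scene stay as the last step left them, time stands still between calls to the robot, and variables do not carry over. Pictures are saved under pics/ and viewed, about 8 in all and at most 12, crops included, and the job is handed in when it is done.

Besides the shell and the picture viewer there is one more tool, called after "Call:" by a JSON object that holds its "api" and its "payload", one argument or row to a line. move_arm: Moves the arm, as the interface text tells. Its arguments: {"type":"object","properties":{"increments":{"type":"array","items":{"type":"object","properties":{"grip":{"type":"number"},"translation":{"type":"array","items":{"type":"number"}},"rotation":{"type":"array","items":{"type":"number"}}}}},"squeeze":{"type":"number"}},"required":["increments"]}

```bash
mkdir -p pics; cat > h.py <<'E'
import numpy as np, cv2
from rig import env, eyes
def cap(n,f):
    c=eyes.capture(n); cv2.imwrite('pics/'+f,c['pixels'])
    np.savez('pics/'+f+'.npz',**{k:np.array(c[k]) for k in('fovy','cx','cy','R','t')}); return c
def K(c): return 200/np.tan(np.radians(float(c['fovy']))/2)
def ray(c,u,v,z):
    f=K(c); d=c['R'].T@np.array([(u-c['cx'])/f,(v-c['cy'])/f,1]); o=-c['R'].T@c['t']
    return o+d*(z-o[2])/d[2]
def proj(c,X):
    p=c['R']@np.array(X)+c['t']; return p[:2]/p[2]*K(c)+[c['cx'],c['cy']]
E
python3 - <<'E'
from h import *
for n in('top','side'):
    c=cap(n,n+'1.png'); print(n,K(c),c['cx'],c['cy'],-c['R'].T@c['t'],c['R'])
print(env.get_obs())
E
```

```text
top 425.4458601201637 311.9967031461988 203.05908871599522 [0.4960838  0.03010847 0.88038287] [[ 0.01706513 -0.99950162  0.02655736]
 [-0.99794484 -0.01866732 -0.06129944]
 [ 0.06176465 -0.02545669 -0.99776605]]
side 363.14977276017225 321.06608048682557 201.68444747505114 [ 0.92528346 -0.1342664   0.70916805] [[ 0.3923197   0.91969621 -0.01562501]
 [ 0.77600061 -0.34004771 -0.53121616]
 [-0.49387074  0.19628154 -0.84709223]]
{'t': 0.1, 'joints': array([ 1.40858642e+00,  2.55734312e-01,  1.07158703e-01, -4.17294505e-04,
       -1.42386224e+00, -2.84598040e-01]), 'joint_vel': array([ 0.0001668 ,  0.00039603,  0.00319196,  0.00114413, -0.00053702,
       -0.00154632]), 'joint_efforts': array([-2.58408967e-03, -3.87607884e+01,  2.38471001e+01,  5.37789121e+00,
       -3.88859626e-03, -1.30895241e-06]), 'eef_pos': array([0.23741574, 0.49565866, 0.23047224]), 'eef_rot': array([-6.98364816e-04, -5.32848546e-01,  8.46210205e-01, -4.78039780e-04]), 'force': array([-0.43863674,  0.03481808, -0.14526951]), 'torque': array([-0.00494099,  0.00814306,  0.02693341]), 'finger_gap': 0.08522032715292521}
```

View pics/top1.png

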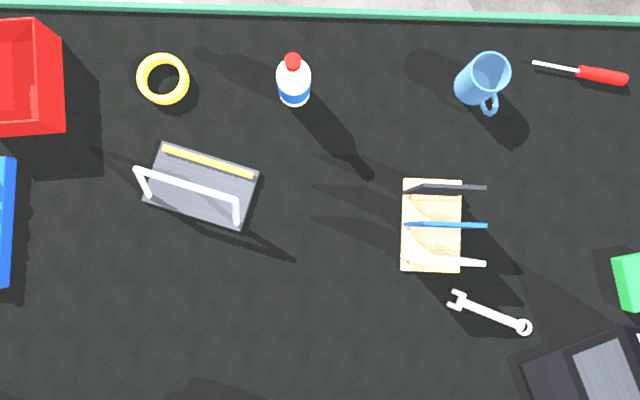

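View pics/side1.png

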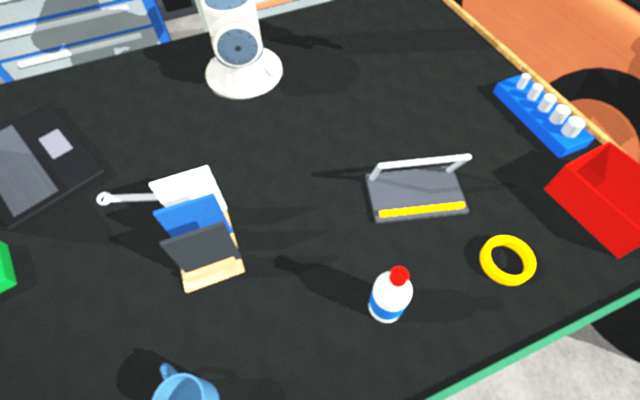

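The top view shows the white panel in the slot nearest the robot (top edge around (410–486, 262)). The rack is at the left around (200, 190), with its yellow bar on the far side. Next I'll enlarge both.

```bash
python3 - <<'E'
import cv2
a=cv2.imread('pics/top1.png')
cv2.imwrite('pics/c1.png',cv2.resize(a[125:245,120:275],None,fx=5,fy=5,interpolation=cv2.INTER_CUBIC)[:600])
cv2.imwrite('pics/c2.png',cv2.resize(a[170:285,390:500],None,fx=5,fy=5,interpolation=cv2.INTER_CUBIC))
E
```

```text
(no output)
```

View pics/c1.png

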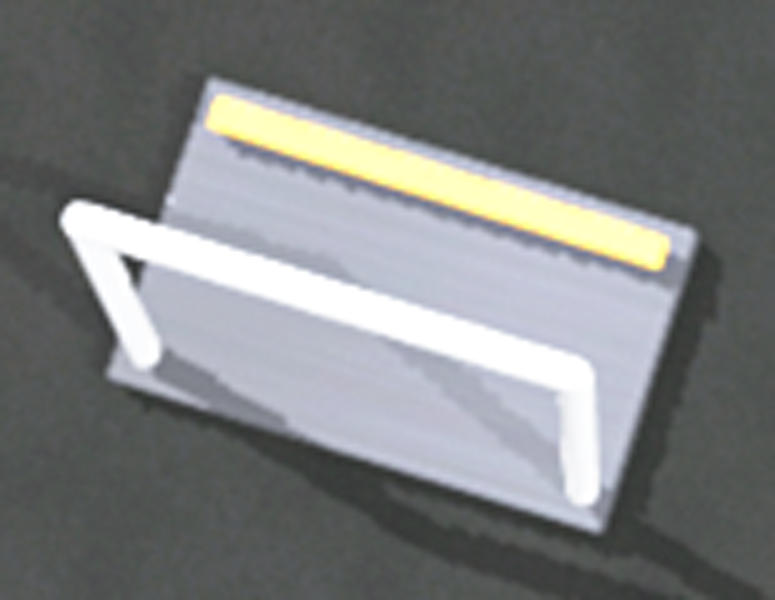

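View pics/c2.png

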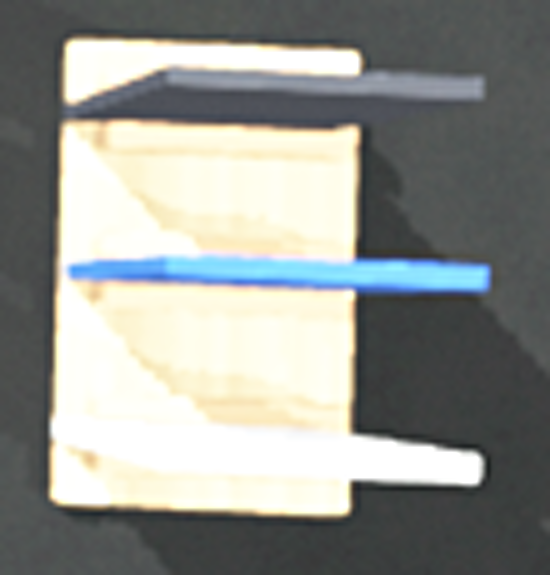

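Rack base-top corners in crop 1 pixels are (210,78), (697,233), (603,530) and (108,375). In crop 2, the white top's right end is at about (483,452–486), and its left end blends into the wood.

```bash
python3 - <<'E'
from h import *
import cv2
c=np.load('pics/top1.png.npz');s=np.load('pics/side1.png.npz')
A=lambda u,v,z:ray(c,120+u/5-.4,125+v/5-.4,z)
B=lambda u,v,z:ray(c,390+u/5-.4,170+v/5-.4,z)
P=np.array([A(*p,.012) for p in((210,78),(697,233),(603,530),(108,375))]);print(P)
print('cent',P.mean(0)); 
for e in (P[0]-P[1],P[3]-P[2]): print('y len',np.hypot(*e[:2]),np.degrees(np.arctan2(-e[0],e[1])))
for e in (P[0]-P[3],P[1]-P[2]): print('x len',np.hypot(*e[:2]),np.degrees(np.arctan2(e[1],e[0])))
print('bar',A(208,130,.022),A(662,270,.022))
print('rail',A(75,218,.118),A(580,372,.118))
for n,l,r in(('g',(165,76),(484,88)),('b',(165,268),(490,278)),('w',(162,459),(483,469))): print(n,B(*l,.16),B(*r,.16))
a=cv2.imread('pics/side1.png')[150:300,140:260]
cv2.imwrite('pics/c3.png',cv2.resize(a,None,fx=4,fy=4,interpolation=cv2.INTER_CUBIC))
t=cv2.imread('pics/top1.png')[170:285,390:500]
t=np.clip((t[:,:,0].astype(float)-150)*2.4,0,255).astype(np.uint8)
t=cv2.cvtColor(cv2.resize(t,None,fx=5,fy=5,interpolation=cv2.INTER_CUBIC),8)
x=cv2.resize(a,None,fx=4,fy=4,interpolation=cv2.INTER_CUBIC)
o=np.zeros((600,480*1+300,3),np.uint8);o[:,:480]=x
t=t[375:525,50:550];o[:,480:]=cv2.resize(t,(1000,300))[:,:300].repeat(2,0) if 0 else 0
cv2.imwrite('pics/c3.png',x);cv2.imwrite('pics/c4.png',cv2.resize(t,(800,240)))
c2=np.vstack([cv2.resize(x,(480,600))]);
E
```

```text
[[0.67285571 0.31776832 0.012     ]
 [0.61317925 0.11764231 0.012     ]
 [0.49115044 0.15266326 0.012     ]
 [0.55038531 0.3540074  0.012     ]]
cent [0.58189268 0.23552032 0.012     ]
y len 0.20883414049322385 -16.604286236469687
y len 0.2098766986126406 -16.393730767080132
x len 0.127719496785501 -16.483523066604324
x len 0.12695470421198943 -16.0129090540997
bar [0.64959204 0.31443748 0.022     ] [0.59648531 0.13036939 0.022     ]
rail [0.59968963 0.32845775 0.118     ] [0.54799345 0.14743947 0.118     ]
g [ 0.57556282 -0.17727851  0.16      ] [ 0.57360988 -0.28778603  0.16      ]
b [ 0.50982627 -0.17734526  0.16      ] [ 0.50836209 -0.28931663  0.16      ]
w [ 0.44513892 -0.176387    0.16      ] [ 0.4434174  -0.28635562  0.16      ]
```

View pics/c3.png

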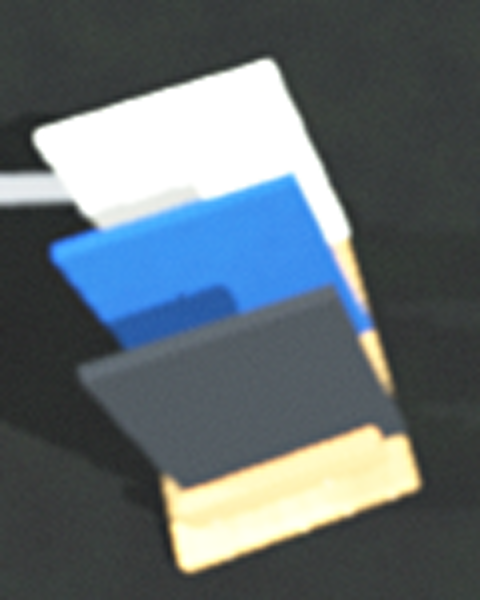

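Side crop: the white panel's top edge runs from (35,130) to (272,58), and the panel is upright. This gives rack origin ≈ (0.577, 0.237) with yaw −16.4°, and a white panel top centre ≈ (0.444, −0.231) with yaw ≈ −0.9°. I'll move above the panel, turning −65.3°.

Call:
{"api": "move_arm", "payload": {
  "increments": [
    {"grip": 50, "translation": [11.5, -40.4, 0], "rotation": [0, 0, -0.605]},
    {"grip": 50, "translation": [11.5, -40.4, 0], "rotation": [0, 0, -0.605]},
    {"grip": 50, "translation": [11.5, -40.4, 0], "rotation": [0, 0, -0.605]},
    {"grip": 50, "translation": [11.5, -40.4, 0], "rotation": [0, 0, -0.605]},
    {"grip": 50, "translation": [11.5, -40.4, 0], "rotation": [0, 0, -0.605]},
    {"grip": 50, "translation": [11.5, -40.4, 0], "rotation": [0, 0, -0.605]},
    {"grip": 50, "translation": [11.5, -40.4, 0], "rotation": [0, 0, -0.605]},
    {"grip": 50, "translation": [11.5, -40.4, 0], "rotation": [0, 0, -0.605]},
    {"grip": 50, "translation": [11.5, -40.4, 0], "rotation": [0, 0, -0.605]},
    {"grip": 50, "translation": [11.5, -40.4, 0], "rotation": [0, 0, -0.605]},
    {"grip": 50, "translation": [11.5, -40.4, 0], "rotation": [0, 0, -0.605]},
    {"grip": 50, "translation": [11.5, -40.4, 0], "rotation": [0, 0, -0.605]},
    {"grip": 50, "translation": [11.5, -40.4, 0], "rotation": [0, 0, -0.605]},
    {"grip": 50, "translation": [11.5, -40.4, 0], "rotation": [0, 0, -0.605]},
    {"grip": 50, "translation": [11.5, -40.4, 0], "rotation": [0, 0, -0.605]},
    {"grip": 50, "translation": [11.5, -40.4, 0], "rotation": [0, 0, -0.605]},
    {"grip": 50, "translation": [11.5, -40.4, 0], "rotation": [0, 0, -0.605]},
    {"grip": 50, "translation": [11.5, -40.4, 0], "rotation": [0, 0, -0.605]},
    {"grip": 50, "translation": [0, 0, 0], "rotation": [0, 0, 0]},
    {"grip": 50, "translation": [0, 0, 0], "rotation": [0, 0, 0]}
  ]
}}

```text
t: 2.1
eef_pos: [0.4442, -0.2318, 0.2303]
eef_rot: [-0.001, 0.009, 1.0, 0.0]
force: [0.1, 0.9, 0.3]
finger_gap: 0.0502
```

```bash
python3 - <<'E'
from h import *
from scipy.spatial.transform import Rotation as R
s=np.load('pics/side1.png.npz')
for X in((.4435,-.2864,.16),(.4451,-.1764,.16)): print((proj(s,X)-[140,150])*4+1.5)
c=cap('wrist','w1.png')
o=env.get_obs();print(o['eef_pos'],R.from_quat(o['eef_rot'],scalar_first=True).as_matrix(),o['finger_gap'],o['t'])
for X in((.4435,-.2864,.16),(.4451,-.1764,.16)): print(proj(c,X))
print(-c['R'].T@c['t'])
E
```

```text
[ 34.60594885 142.6392841 ]
[268.3602919   68.91984841]
[ 0.4442536  -0.23111144  0.23074501] [[-9.99857304e-01  1.68562400e-02 -1.11288854e-03]
 [ 1.68556253e-02  9.99857777e-01  5.59395107e-04]
 [ 1.12215956e-03  5.40556851e-04 -9.99999224e-01]] 0.05021478508038604 2.15
[315.05737473 122.79348079]
[315.62294619 282.09637318]
[ 0.44374791 -0.29655661  0.37299078]
```

View pics/w1.png

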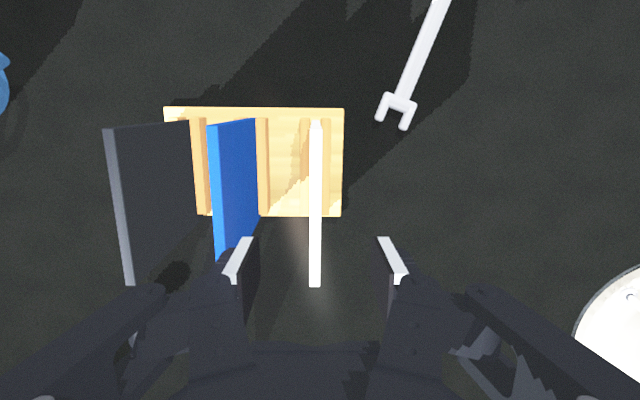

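The wrist view agrees with my estimate: the white top edge spans rows 120–287 at column 315, centred between the fingers at columns 252 and 378. Descending and gripping.

Call:
{"api": "move_arm", "payload": {
  "increments": [
    {"grip": 50, "translation": [0, 0, -20]},
    {"grip": 50, "translation": [0, 0, -20]},
    {"grip": 50, "translation": [0, 0, -20]},
    {"grip": 50, "translation": [0, 0, -15]},
    {"grip": 50, "translation": [0, 0, -15]},
    {"grip": 50, "translation": [0, 0, -10]},
    {"grip": 50, "translation": [0, 0, 0]},
    {"grip": 20, "translation": [0, 0, 0]},
    {"grip": 20, "translation": [0, 0, 0]},
    {"grip": 20, "translation": [0, 0, 0]},
    {"grip": 4, "translation": [0, 0, 0]},
    {"grip": 4, "translation": [0, 0, 0]},
    {"grip": 4, "translation": [0, 0, 0]},
    {"grip": 4, "translation": [0, 0, 0]},
    {"grip": 4, "translation": [0, 0, 0]}
  ],
  "squeeze": 50
}}

```text
invalid input
```

Call:
{"api": "move_arm", "payload": {
  "increments": [
    {"grip": 50, "translation": [0, 0, -20], "rotation": [0, 0, 0]},
    {"grip": 50, "translation": [0, 0, -20], "rotation": [0, 0, 0]},
    {"grip": 50, "translation": [0, 0, -20], "rotation": [0, 0, 0]},
    {"grip": 50, "translation": [0, 0, -15], "rotation": [0, 0, 0]},
    {"grip": 50, "translation": [0, 0, -15], "rotation": [0, 0, 0]},
    {"grip": 50, "translation": [0, 0, -10], "rotation": [0, 0, 0]},
    {"grip": 50, "translation": [0, 0, 0], "rotation": [0, 0, 0]},
    {"grip": 20, "translation": [0, 0, 0], "rotation": [0, 0, 0]},
    {"grip": 20, "translation": [0, 0, 0], "rotation": [0, 0, 0]},
    {"grip": 20, "translation": [0, 0, 0], "rotation": [0, 0, 0]},
    {"grip": 4, "translation": [0, 0, 0], "rotation": [0, 0, 0]},
    {"grip": 4, "translation": [0, 0, 0], "rotation": [0, 0, 0]},
    {"grip": 4, "translation": [0, 0, 0], "rotation": [0, 0, 0]},
    {"grip": 4, "translation": [0, 0, 0], "rotation": [0, 0, 0]},
    {"grip": 4, "translation": [0, 0, 0], "rotation": [0, 0, 0]}
  ],
  "squeeze": 50
}}

```text
t: 3.65
eef_pos: [0.445, -0.2314, 0.1319]
eef_rot: [0.001, 0.008, 1.0, -0.0]
force: [-0.7, 0.2, 5.6]
finger_gap: 0.007
```

Call:
{"api": "move_arm", "payload": {
  "increments": [
    {"grip": 4, "translation": [0, 0, 5], "rotation": [0, 0, 0]},
    {"grip": 4, "translation": [0, 0, 10], "rotation": [0, 0, 0]},
    {"grip": 4, "translation": [0, 0, 15], "rotation": [0, 0, 0]},
    {"grip": 4, "translation": [0, 0, 20], "rotation": [0, 0, 0]},
    {"grip": 4, "translation": [0, 0, 20], "rotation": [0, 0, 0]},
    {"grip": 4, "translation": [0, 0, 25], "rotation": [0, 0, 0]},
    {"grip": 4, "translation": [0, 0, 25], "rotation": [0, 0, 0]},
    {"grip": 4, "translation": [0, 0, 20], "rotation": [0, 0, 0]},
    {"grip": 4, "translation": [0, 0, 10], "rotation": [0, 0, 0]},
    {"grip": 4, "translation": [0, 0, 0], "rotation": [0, 0, 0]},
    {"grip": 4, "translation": [0, 0, 0], "rotation": [0, 0, 0]}
  ]
}}

```text
t: 4.75
eef_pos: [0.4442, -0.2308, 0.2803]
eef_rot: [-0.001, 0.008, 1.0, 0.0]
force: [0.0, 0.4, -1.4]
finger_gap: 0.0072
```

```bash
cat > tgt.py <<'E'
from h import *
from scipy.spatial.transform import Rotation as R
def go(foot,th,bottom=.122,y=0.,yaw=-16.4):
    o=env.get_obs(); Rt=R.from_quat(o['eef_rot'],scalar_first=True)
    Rr=R.from_euler('z',yaw,degrees=True); Rp=Rr*R.from_euler('y',-th,degrees=True)
    T=np.array([.5771,.2369,0])+Rr.apply([foot[0],y,foot[1]])+Rp.apply([0,0,bottom])
    tool=Rp*R.from_euler('y',180,degrees=True)   # tool x=-panel x, z down
    print('pos',o['eef_pos'],'F',o['force'],'gap',o['finger_gap'],o['t'])
    print('d mm',(T-o['eef_pos'])*1e3,'rot units',(tool*Rt.inv()).as_rotvec(degrees=True)/6)
E
python3 - <<'E'
from tgt import *
go((.044,.06),18)
cap('side','s2.png')
a=cv2.imread('pics/s2.png')[50:300,100:350];cv2.imwrite('pics/s2c.png',cv2.resize(a,None,fx=2,fy=2))
E
```

```text
pos [ 0.44424749 -0.23084627  0.28025697] F [ 0.02389656  0.37390175 -1.40444249] gap 0.007233449886062986 4.75
d mm [ 138.89611864  465.96754421 -104.22807739] rot units [-0.46504403 -2.98724182 -2.55628316]
```

View pics/s2c.png

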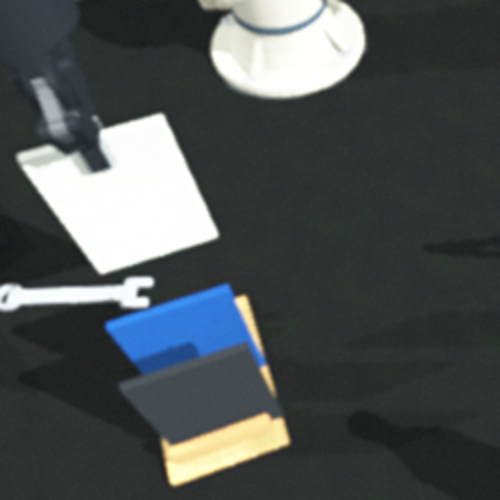

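The panel is held straight, clear of the stand, and the other two are undisturbed. Moving over the rack, tilting 18°.

Call:
{"api": "move_arm", "payload": {
  "increments": [
    {"grip": 4, "translation": [11.6, 38.8, 0], "rotation": [-0.039, -0.249, -0.213]},
    {"grip": 4, "translation": [11.6, 38.8, 0], "rotation": [-0.039, -0.249, -0.213]},
    {"grip": 4, "translation": [11.6, 38.8, 0], "rotation": [-0.039, -0.249, -0.213]},
    {"grip": 4, "translation": [11.6, 38.8, 0], "rotation": [-0.039, -0.249, -0.213]},
    {"grip": 4, "translation": [11.6, 38.8, 0], "rotation": [-0.039, -0.249, -0.213]},
    {"grip": 4, "translation": [11.6, 38.8, 0], "rotation": [-0.039, -0.249, -0.213]},
    {"grip": 4, "translation": [11.6, 38.8, 0], "rotation": [-0.039, -0.249, -0.213]},
    {"grip": 4, "translation": [11.6, 38.8, 0], "rotation": [-0.039, -0.249, -0.213]},
    {"grip": 4, "translation": [11.6, 38.8, 0], "rotation": [-0.039, -0.249, -0.213]},
    {"grip": 4, "translation": [11.6, 38.8, 0], "rotation": [-0.039, -0.249, -0.213]},
    {"grip": 4, "translation": [11.6, 38.8, 0], "rotation": [-0.039, -0.249, -0.213]},
    {"grip": 4, "translation": [11.6, 38.8, 0], "rotation": [-0.039, -0.249, -0.213]},
    {"grip": 4, "translation": [0, 0, -10], "rotation": [0, 0, 0]},
    {"grip": 4, "translation": [0, 0, -20], "rotation": [0, 0, 0]},
    {"grip": 4, "translation": [0, 0, -25], "rotation": [0, 0, 0]},
    {"grip": 4, "translation": [0, 0, -25], "rotation": [0, 0, 0]},
    {"grip": 4, "translation": [0, 0, -15], "rotation": [0, 0, 0]},
    {"grip": 4, "translation": [0, 0, -9], "rotation": [0, 0, 0]},
    {"grip": 4, "translation": [0, 0, 0], "rotation": [0, 0, 0]},
    {"grip": 4, "translation": [0, 0, 0], "rotation": [0, 0, 0]}
  ]
}}

```text
t: 6.8
eef_pos: [0.5841, 0.2344, 0.1778]
eef_rot: [0.156, 0.141, 0.977, -0.023]
force: [0.6, 0.9, -0.2]
finger_gap: 0.0069
```

```bash
python3 - <<'E'
from tgt import *
go((.044,.06),18)
go((.044,.0134),18)
c=cap('side','s3.png');a=cv2.imread('pics/s3.png')[60:260,320:520];A=cv2.resize(a,None,fx=3,fy=3,interpolation=2)
cv2.imwrite('pics/s3c.png',A)
E
```

```text
pos [0.58407808 0.23437037 0.17778151] F [ 0.64246482  0.8801212  -0.21061466] gap 0.006892468268192419 6.8
d mm [-0.93447467  0.75090175 -1.75261062] rot units [0.01570314 0.01665218 0.00148534]
pos [0.58407808 0.23437037 0.17778151] F [ 0.64246482  0.8801212  -0.21061466] gap 0.006892468268192419 6.8
d mm [ -0.93447467   0.75090175 -48.35261062] rot units [0.01570314 0.01665218 0.00148534]
```

View pics/s3c.png

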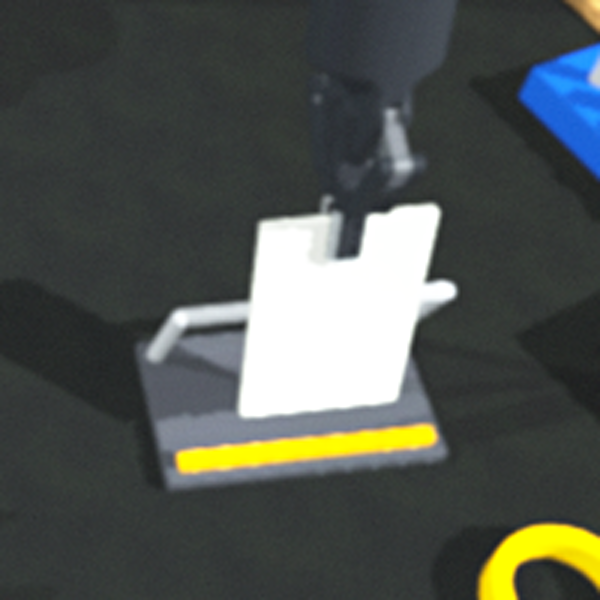

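The panel is in front of the rail and centred. The bottom edge (crop (242,412)–(398,400)) is still about 45 mm above the base, behind the bar. Lowering to just above contact, then creeping.

Call:
{"api": "move_arm", "payload": {
  "increments": [
    {"grip": 4, "translation": [0, 0, -10], "rotation": [0, 0, 0]},
    {"grip": 4, "translation": [0, 0, -12], "rotation": [0, 0, 0]},
    {"grip": 4, "translation": [0, 0, -10], "rotation": [0, 0, 0]},
    {"grip": 4, "translation": [0, 0, -6], "rotation": [0, 0, 0]},
    {"grip": 4, "translation": [0, 0, -4], "rotation": [0, 0, 0]},
    {"grip": 4, "translation": [0, 0, -1], "rotation": [0, 0, 0]},
    {"grip": 4, "translation": [0, 0, -1], "rotation": [0, 0, 0]},
    {"grip": 4, "translation": [0, 0, -1], "rotation": [0, 0, 0]},
    {"grip": 4, "translation": [0, 0, 0], "rotation": [0, 0, 0]}
  ]
}}

```text
t: 7.75
eef_pos: [0.5839, 0.2345, 0.1325]
eef_rot: [0.156, 0.141, 0.977, -0.023]
force: [-0.2, -0.3, -0.8]
finger_gap: 0.0073
```

Call:
{"api": "move_arm", "payload": {
  "increments": [
    {"grip": 4, "translation": [0, 0, -1], "rotation": [0, 0, 0]},
    {"grip": 4, "translation": [0, 0, -1], "rotation": [0, 0, 0]},
    {"grip": 4, "translation": [0, 0, 0], "rotation": [0, 0, 0]}
  ]
}}

```text
t: 8.05
eef_pos: [0.5838, 0.2344, 0.1302]
eef_rot: [0.155, 0.141, 0.977, -0.023]
force: [0.4, -0.6, -1.7]
finger_gap: 0.0072
```

Call:
{"api": "move_arm", "payload": {
  "increments": [
    {"grip": 4, "translation": [0, 0, -1], "rotation": [0, 0, 0]},
    {"grip": 4, "translation": [0, 0, 0], "rotation": [0, 0, 0]}
  ]
}}

```text
t: 8.25
eef_pos: [0.5839, 0.2344, 0.1293]
eef_rot: [0.156, 0.141, 0.977, -0.023]
force: [0.0, 0.0, -2.8]
finger_gap: 0.0073
```

Call:
{"api": "move_arm", "payload": {
  "increments": [
    {"grip": 4, "translation": [0, 0, -0.7], "rotation": [0, 0, 0]},
    {"grip": 4, "translation": [0, 0, 0], "rotation": [0, 0, 0]}
  ]
}}

```text
t: 8.45
eef_pos: [0.584, 0.2345, 0.1292]
eef_rot: [0.156, 0.141, 0.977, -0.023]
force: [-1.9, -0.0, 3.0]
finger_gap: 0.0073
```

Call:
{"api": "move_arm", "payload": {
  "increments": [
    {"grip": 4, "translation": [0, 0, -0.7], "rotation": [0, 0, 0]},
    {"grip": 4, "translation": [0, 0, 0], "rotation": [0, 0, 0]}
  ]
}}

```text
t: 8.65
eef_pos: [0.5842, 0.2345, 0.1291]
eef_rot: [0.156, 0.141, 0.977, -0.023]
force: [-4.5, 0.1, 6.3]
finger_gap: 0.0072
```

Contact found (6 N). Tilting about the foot towards the rail.

Call:
{"api": "move_arm", "payload": {
  "increments": [
    {"grip": 4, "translation": [-1.2, 0.35, -0.35], "rotation": [-0.03, -0.1, 0]},
    {"grip": 4, "translation": [-1.2, 0.35, -0.35], "rotation": [-0.03, -0.1, 0]},
    {"grip": 4, "translation": [-1.2, 0.35, -0.3], "rotation": [-0.03, -0.1, 0]},
    {"grip": 4, "translation": [0, 0, 0], "rotation": [0, 0, 0]}
  ]
}}

```text
t: 9.05
eef_pos: [0.5803, 0.2356, 0.1279]
eef_rot: [0.172, 0.14, 0.975, -0.025]
force: [-3.1, -0.6, 5.2]
finger_gap: 0.0073
```

Call:
{"api": "move_arm", "payload": {
  "increments": [
    {"grip": 4, "translation": [-1.2, 0.35, -0.35], "rotation": [-0.03, -0.1, 0]},
    {"grip": 4, "translation": [0, 0, 0], "rotation": [0, 0, 0]}
  ]
}}

```text
t: 9.25
eef_pos: [0.5791, 0.2361, 0.1274]
eef_rot: [0.178, 0.14, 0.974, -0.026]
force: [-3.5, -1.7, 6.0]
finger_gap: 0.0071
```

```bash
python3 - <<'E'
from tgt import *
go((.044,.0134),20.7)
c=cap('side','s4.png');a=cv2.imread('pics/s4.png')[80:240,340:500];A=cv2.resize(a,None,fx=3.7,fy=3.7,interpolation=2)
cv2.imwrite('pics/s4c.png',A)
E
```

```text
pos [0.57913627 0.23605931 0.1274493 ] F [-3.53455801 -1.71560158  6.01145217] gap 0.0071338070836369505 9.25
d mm [-1.19584623  0.59333822  0.07487084] rot units [ 0.00587884 -0.00262289 -0.00130813]
```

View pics/s4c.png

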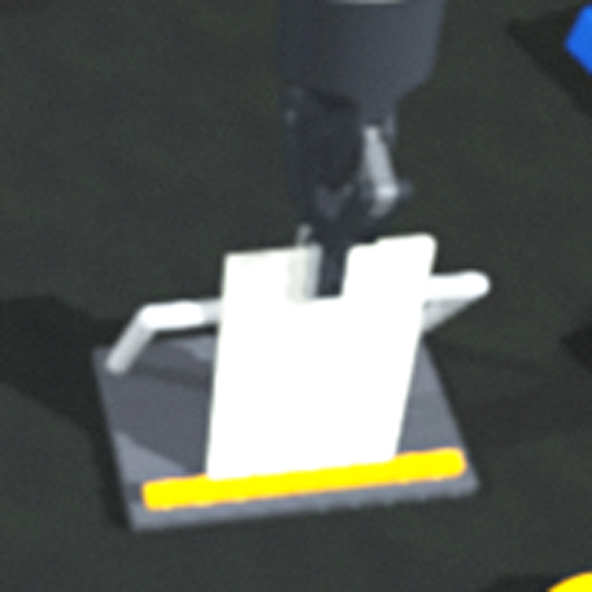

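The panel foot sits on the base right behind the bar and is centred: margins to the bar ends are about 65 and 70 crop px. Tilting a little more until the rail is felt.

Call:
{"api": "move_arm", "payload": {
  "increments": [
    {"grip": 4, "translation": [-1.2, 0.35, -0.35], "rotation": [-0.03, -0.1, 0]},
    {"grip": 4, "translation": [0, 0, 0], "rotation": [0, 0, 0]}
  ]
}}

```text
t: 9.5
eef_pos: [0.5779, 0.2364, 0.127]
eef_rot: [0.183, 0.14, 0.973, -0.027]
force: [-2.6, 0.4, 4.8]
finger_gap: 0.0073
```

Call:
{"api": "move_arm", "payload": {
  "increments": [
    {"grip": 4, "translation": [-1.2, 0.35, -0.4], "rotation": [-0.03, -0.1, 0]},
    {"grip": 4, "translation": [0, 0, 0], "rotation": [0, 0, 0]}
  ]
}}

```text
t: 9.7
eef_pos: [0.5767, 0.2368, 0.1265]
eef_rot: [0.188, 0.14, 0.972, -0.028]
force: [-2.3, -0.3, 5.7]
finger_gap: 0.0071
```

Call:
{"api": "move_arm", "payload": {
  "increments": [
    {"grip": 4, "translation": [-1.0, 0.3, -0.3], "rotation": [-0.025, -0.08, 0]},
    {"grip": 4, "translation": [0, 0, 0], "rotation": [0, 0, 0]}
  ]
}}

```text
t: 9.9
eef_pos: [0.5766, 0.2369, 0.1266]
eef_rot: [0.193, 0.14, 0.971, -0.028]
force: [3.8, -3.0, 4.1]
finger_gap: 0.007
```

Call:
{"api": "move_arm", "payload": {
  "increments": [
    {"grip": 4, "translation": [-1.0, 0.3, -0.3], "rotation": [-0.025, -0.08, 0]},
    {"grip": 4, "translation": [0, 0, 0], "rotation": [0, 0, 0]}
  ]
}}

```text
t: 10.1
eef_pos: [0.5766, 0.2369, 0.1266]
eef_rot: [0.198, 0.14, 0.97, -0.029]
force: [13.1, -5.2, 1.9]
finger_gap: 0.0073
```

Rail contact felt (13 N). Backing off the last step, then opening slowly.

Call:
{"api": "move_arm", "payload": {
  "increments": [
    {"grip": 4, "translation": [1.0, -0.3, 0.3], "rotation": [0.025, 0.08, 0]},
    {"grip": 4, "translation": [0.5, -0.15, 0.15], "rotation": [0.012, 0.04, 0]},
    {"grip": 9, "translation": [0, 0, 0], "rotation": [0, 0, 0]},
    {"grip": 11, "translation": [0, 0, 0], "rotation": [0, 0, 0]},
    {"grip": 13, "translation": [0, 0, 0], "rotation": [0, 0, 0]},
    {"grip": 16, "translation": [0, 0, 0], "rotation": [0, 0, 0]},
    {"grip": 20, "translation": [0, 0, 0], "rotation": [0, 0, 0]},
    {"grip": 24, "translation": [0, 0, 0], "rotation": [0, 0, 0]},
    {"grip": 28, "translation": [0, 0, 0], "rotation": [0, 0, 0]},
    {"grip": 28, "translation": [0, 0, 0], "rotation": [0, 0, 0]}
  ]
}}

```text
t: 11.1
eef_pos: [0.5761, 0.2367, 0.1256]
eef_rot: [0.19, 0.14, 0.971, -0.028]
force: [0.6, -0.3, -0.7]
finger_gap: 0.0282
```

Call:
{"api": "move_arm", "payload": {
  "increments": [
    {"grip": 28, "translation": [-1.8, 0.5, 4.6], "rotation": [0, 0, 0]},
    {"grip": 28, "translation": [-3.6, 1.1, 9.3], "rotation": [0, 0, 0]},
    {"grip": 28, "translation": [-5.4, 1.6, 14], "rotation": [0, 0, 0]},
    {"grip": 28, "translation": [-7.2, 2.1, 18.5], "rotation": [0, 0, 0]},
    {"grip": 28, "translation": [-7.2, 2.1, 18.5], "rotation": [0, 0, 0]},
    {"grip": 28, "translation": [-9, 2.6, 23], "rotation": [0, 0, 0]},
    {"grip": 28, "translation": [-9, 2.6, 23], "rotation": [0, 0, 0]},
    {"grip": 28, "translation": [0, 0, 0], "rotation": [0, 0, 0]},
    {"grip": 28, "translation": [0, 0, 0], "rotation": [0, 0, 0]}
  ]
}}

```text
t: 12.0
eef_pos: [0.5327, 0.2498, 0.2377]
eef_rot: [0.19, 0.14, 0.971, -0.027]
force: [-1.5, -0.5, -0.7]
finger_gap: 0.0279
```

```bash
python3 - <<'E'
from h import *
c=cap('side','s5.png');t=cap('top','t5.png')
a=cv2.imread('pics/s5.png')[80:260,340:500];b=cv2.imread('pics/t5.png')[110:290,100:300]
cv2.imwrite('pics/f5.png',cv2.resize(np.hstack([a,b]),None,fx=2.2,fy=2.2,interpolation=2))
o=env.get_obs();print(o['force'],o['t'],o['eef_pos'])
E
```

```text
[-2.74056378e-02 -8.12680730e-02  7.57802092e-05] 12.1 [0.53254265 0.24903714 0.23602292]
```

View pics/f5.png

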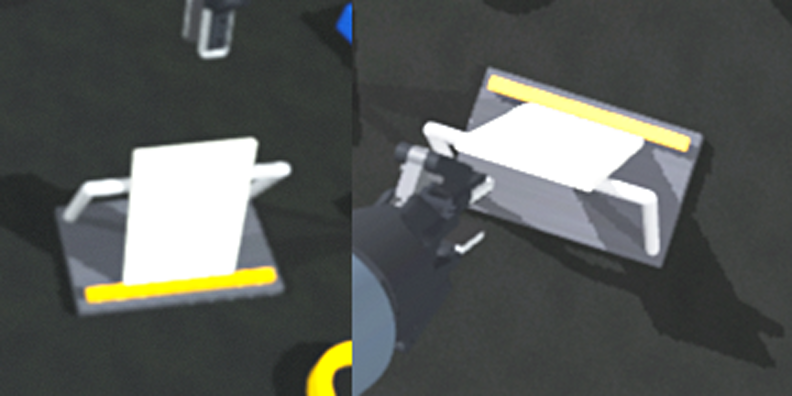

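The panel leans on the rail with its foot just behind the bar (right-hand view: foot corners (527,100) and (642,148)), and the gripper is clear. One numeric check of the foot and stillness before handing in.

```bash
python3 - <<'E'
from h import *
c=np.load('pics/t5.png.npz');a=np.radians(-16.4)
M=np.array([[np.cos(a),np.sin(a)],[-np.sin(a),np.cos(a)]])
P=[M@(ray(c,u/2.2-60,110+v/2.2,.014)[:2]-[.5771,.2369])*1e3 for u,v in((527,100),(642,148))]
print('foot front corners in rack mm',P)
n=eyes.capture('top')['pixels'];o=cv2.imread('pics/t5.png');f=cv2.imread('pics/top1.png')
d=lambda p,q:cv2.absdiff(p,q).max(2)
print('rack diff',(d(n,o)[130:240,140:270]>40).sum(),'stand g/b diff',(d(n,f)[175:240,395:500]>60).sum())
env.close_job()
E
```

```text
foot front corners in rack mm [array([50.04873259, 59.30323722]), array([ 39.52834683, -55.64038332])]
rack diff 18 stand g/b diff 0
the job is handed in; nothing more can be done
```

The white panel is out of the stand and leaning by itself on the rack's rail, and I've handed the job in. I gripped it at its top edge, tilted it over the rack and lowered it until I felt the base (about 6 N). Then I tilted it until the rail was felt (13 N), backed off, opened the fingers slowly and withdrew the gripper clear. This took about 12 s of the 42 s allowed.

Last checks:
- **Position:** a rough read of the front foot corners in the top image puts them at x ≈ 50 and 40 mm, y ≈ +59 and −56 mm in the rack frame. So the panel is centred within about 2 mm, with its foot at most about 10 mm behind the bar.
- **Squareness:** those two corners imply about 5° off square, though the side picture looked square. That is under the 11° limit; one corner sits partly behind the bar, so the reading is uncertain.
- **Lean:** by the arm's commanded tilt it is about 22° from upright; I did not measure it separately in an image.
- **Stillness:** comparing the last two top pictures, 18 pixels changed in the rack area. I did not check where; the settling arm overlaps that area, so stillness is likely but not proven.
- **Other panels:** there was no visible change around the graphite and blue panels compared with the start picture.

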